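Shut and lock the parts drawers of the bench rack

ROBOT

A 7-joint arm with a two-finger parallel gripper is mounted at the origin on the work surface. World frame = base frame: x ahead of the robot, y to its left, z up, the work surface at z = 0. Lengths are in mm, angles in degrees, forces in N, time in s.
With the tool pointing down it reaches from about 425 to 925 mm from the base axis. Payload 6.8 kg.
Tool frame: the origin (TCP) lies on the front face of the gripper's body, between the roots of the fingers; the fingertips stand 80 mm ahead of it and the grasp point (between the pads) lies 61 mm ahead of it; z points along the fingers, y is the line along which they close (so a half turn about z gives the same grasp; the last joint's range is limited). The gripper opens to 88 mm and grips with 3 to 60 N. Pads are 20 mm wide; open, the fingers measure 115 mm over their backs; the gripper's body (75 mm by 178 mm) begins 61 mm behind the grasp point.
Start: joints at [57.691, 27.33, 1.283, 89.118, -0.659, 63.558, -4.761], TCP at [297.131, -606.101, 302.664] pointing down, gripper open.
Joint ranges: [-169.35, 169.35], [-19.33, 120.38], [-80.79, 83.38], [13.8, 139.57], [-78.32, 258.32], [9.67, 109.79], [-169.56, 169.56]. Speed limits (degrees/s): [136.94, 136.94, 180, 180, 180, 180, 180].

INTERFACE

Orientations are given as [roll, pitch, yaw] about the fixed x, y, z axes, in that order (R = Rz(yaw) Ry(pitch) Rx(roll)).
In Python, from plant import r, fingers, solver, readout, read_camera, get_calibration, workorder, finder gives the robot as it stands. The module is installed in compiled form; this text tells all that it offers. Calls block until the motion is done:
- r.move_to(position, orientation): joint-space move of the TCP to a pose.
- r.servo_line(position, max_speed=150, rotation=None): straight line of the TCP; rotation=None keeps the orientation; max_speed is the mean speed in mm/s.
- r.move_j(angles): joint-space move.
- fingers.move_gripper(opening, grasp_force=None): opening from 0.0 (shut) to 1.0 (fully open); grasp_force is the grip in N (None keeps the last); returns when the fingers have stopped.
- r.hold(seconds).
- solver.solve_ik(position, orientation): joint angles nearest the present ones, or None.
- readout.state(): the state.
- read_camera(name): name is "side" or "top"; returns (picture, depth): 420x560x3 uint8, red, green, blue; 420x560 float32, mm along the optical axis (not along the pixel's ray), 0 where there is no reading.
- get_calibration(name): a dict with "K" (3x3 intrinsics, pixels), "origin" and "attitude" of the camera in the world. Camera axes: x right, y up, looking along -z (the intrinsics and any distortion apply to the point x, -y, -z); pixel columns grow to the right and rows downward; lengths in mm; the calibration is good to about 2 mm. A picture is of the moment at which its call begins. get_calibration takes no time and is no camera call.
A pose or a line that the arm cannot do raises r.MotionError and nothing moves.
- workorder.job_done(): hands the job in; it is judged then, once.
Trained networks look in the newest picture that a camera, given by its name, has taken for a name from the list of things; names that differ only in an ending like _2 or _b are one class to them, and where a whole thing is asked for, a point or a joint stands for the part that bears it (a point fixed in the world has none). Each returns a list of dicts, best first, with "score" (0 to 1); they miss things now and then, are a little off and sometimes report something else, mostly with a low value. They report only what shows in the picture. A call takes as long as a camera call. They do not tell look-alikes from the thing itself.
- finder.spot_in(thing, camera): "rect" ([left, top, right, bottom] in pixels, round what is visible of it).
- finder.silhouettes(thing, camera): "region" (420x560 bool, what is visible of it) and "rect" ([left, top, right, bottom] in pixels, round what is visible of it).
- finder.tip_of(thing, camera): "pixel" ([column, row] in pixels: a listed point, or the origin of a listed thing).
The state is a dict: "clock": time; "qpos": joint angles; "qd": joint speeds; "effort": joint torques, N m; "tool_pos": TCP position; "ee_rot": TCP orientation; "force": force on the tool from outside, world axes, zero at the start; "moment": the same for the moment, N m; "grip_width": opening from 0.0 (shut) to 1.0 (fully open); "grip_force": force on a finger pad.
Only numpy, scipy, OpenCV 4.12 (cv2) and the standard library are available. Lean on these libraries where they do the work, as an engineer would, in place of code of your own. Each camera call takes 0.05 s, during which the arm holds its last target. There are 200 camera calls.

TASK

The two parts drawers of the blue rack on the bench were left hanging out. With your fingertips push both drawers fully home, flush with the rack, and then push the locking slide on top of the rack by its upright tab, all the way across to the robot's left, so that its two tongues stand in front of the shut drawers. Do not pick up or tip the drawers, and leave everything else where it is.

Things in the scene. Friction and masses are not known exactly. Their poses are not given: they have to be found in the camera images.
- rack: blue steel rack fixed to the bench, 190 deep (x) x 352 wide (y) x 105 tall (all mm); origin: centre of underside; yaw up to 0.2 rad. Its open front face, at x = -95, faces the robot. Floor 6 thick. Two bays, 116 wide, centred at y = 78 and -78, between posts 40 wide at y = -156, 0, 156. Other things stand on the rear of its top.
- drawer_left: loose grey open steel drawer, 182 deep (x) x 110 wide (y) x 88 tall, 0.4 to 1 kg, parts fixed in it. Origin: centre of underside; x points into the rack, plain upright front face (blank white card) at x = -91. Slides on the rack's floor, 1 to 5 N, more askew, 3 play each side. Home at x = -4, y = 78, z = 6 in the rack's frame: back against the rear wall, front flush. Starts 45 to 80 out.
- drawer_right: loose grey open steel drawer, 182 deep (x) x 110 wide (y) x 88 tall, 0.4 to 1 kg, parts fixed in it. Origin: centre of underside; x points into the rack, plain upright front face (blank white card) at x = -91. Slides on the rack's floor, 1 to 5 N, more askew, 3 play each side. Home at x = -4, y = -78, z = 6 in the rack's frame: back against the rear wall, front flush. Starts 45 to 80 out.
- lock (a joint): travel in m of the steel locking slide along the rack's +y (the robot's left): 0 = open, 0.05 = fully across, at its stop; starts at 0 to 0.005. Takes 2 to 4 N and stays where left. It is a flat plate on the rack's top, upper face 111 above the bench, from 30 to 94 in front of the rack's centre.
- lock_tongue (a point): foot of the slide's right tongue. Two tongues, 24 wide, 156 apart, hang from arms on the plate's front edge (reaching 13 ahead of the rack's face) down to 75 above the bench, 8 clear of the rack's face: open, in front of the right and middle posts; across, in front of the two drawers. A drawer more than about 8 out blocks them.
- lock_tab (a point): middle of the top of the slide's upright dark tab, 30 (along the rack's x) x 12 (along its y), rising 30 above the plate to 141 above the bench, 47 behind the rack's front face; moves with the slide
- wrench: a steel combination wrench, 190 long, lying on the bench in front of the rack, in mm; not part of the job. Origin: middle of its length, on the underside
- socket: a steel deep socket, 24 across and 45 tall, standing on the bench between the two drawers, in mm; not part of the job. Origin: centre of its underside
- spray_can: a white spray can, 60 across and 170 tall, standing beside the rack, in mm; not part of the job. Origin: centre of its underside
- carton: a small cardboard carton, 100 x 70 x 60, beside the rack on the other side from the spray can, in mm; not part of the job. Origin: centre of its underside
- grease_tin: a steel tin, 60 across and 60 tall, on the rear part of the rack's top, in mm; not part of the job. Origin: centre of its underside
- bearing: a steel ring bearing, 52 across and 16 tall, lying on the rear part of the rack's top, in mm; not part of the job. Origin: centre of its underside
- brush: a cleaning brush, 180 long, lying on the bench in front of the rack, to the right of the wrench, in mm; not part of the job. Origin: middle of its length, on the underside
Not all that is in view belongs to the job. Leave any brown or yellow look-alike of the drawer_left alone.

How it is judged:
By the outcome, as a careful person would: the job done as asked, in the order asked, and still so for the second after the job is handed in, with the robot touching nothing.
It also fails if it takes over 51 s, if anything falls off the work surface, if the arm or the gripper's body presses on something with over 40 N, if the wrist force passes 120 N, or if a joint passes its speed limit or range.

## Working session

There is one attempt and no reset: what is moved stays moved. The work goes in short steps, each a Python script; the robot and the scene stay as the last script left them, time stands still between calls to the robot, and variables do not carry over. Pictures are saved under pics/ and viewed, at most 10 in all, crops included, and the job is handed in when it is done.

```bash
mkdir -p pics; cat > h.py <<'E'
import numpy as np, cv2
from scipy.spatial.transform import Rotation as R
from plant import r, fingers, solver, readout, read_camera, get_calibration, workorder, finder
def att(c):
    a=np.array(c["attitude"],float)
    return a if a.shape==(3,3) else (R.from_euler('xyz',a,degrees=True).as_matrix() if a.size==3 else R.from_quat(a).as_matrix())
def ray(name,px):
    c=get_calibration(name);K=np.array(c["K"],float)
    d=np.linalg.inv(K)@np.array([px[0],px[1],1.0]); return np.array(c["origin"],float), att(c)@np.array([d[0],-d[1],-1.0])
def onz(name,px,z):
    o,d=ray(name,px); return o+d*(z-o[2])/d[2]
def cloud(name,depth):
    c=get_calibration(name);K=np.array(c["K"],float)
    v,u=np.mgrid[0:420,0:560]; p=np.stack([u,v,np.ones_like(u)],-1).reshape(-1,3)@np.linalg.inv(K).T
    P=(p*[1,-1,-1]*depth.reshape(-1,1))@att(c).T+np.array(c["origin"],float)
    P=P.reshape(420,560,3); P[depth==0]=np.nan; return P
E
python3 - <<'E'
from h import *
for n in("top","side"):
    print(get_calibration(n))
    im,d=read_camera(n); cv2.imwrite(f"pics/{n}0.png",cv2.cvtColor(im,cv2.COLOR_RGB2BGR)); np.savez(f"{n}0",im=im,d=d)
    for t in("rack","drawer_left","drawer_right","lock","wrench","socket","brush"):
        print(n,t,[(np.round(x["score"],2),np.round(x["rect"]).tolist()) for x in finder.spot_in(t,n)][:3])
    for t in("lock_tab","lock_tongue","rack","drawer_left","drawer_right","socket"):
        print(n,t,[(np.round(x["score"],2),np.round(x["pixel"],1).tolist()) for x in finder.tip_of(t,n)][:3])
print(readout.state())
E
```

```text
{'K': array([[491.49317564,   0.        , 278.14362481],
       [  0.        , 491.49317564, 208.39949424],
       [  0.        ,   0.        ,   1.        ]]), 'origin': array([ 317.34570531,   93.17132835, 1193.47863386]), 'attitude': array([ 11.69886801,   0.34589681, -95.92699422])}
top rack [(np.float64(0.63), [199.0, 109.0, 358.0, 204.0]), (np.float64(0.28), [261.0, 153.0, 359.0, 194.0])]
top drawer_left [(np.float64(0.97), [218.0, 189.0, 269.0, 224.0]), (np.float64(0.83), [76.0, 257.0, 143.0, 339.0]), (np.float64(0.78), [403.0, 189.0, 502.0, 274.0])]
top drawer_right [(np.float64(0.61), [288.0, 181.0, 336.0, 223.0])]
top lock [(np.float64(0.64), [264.0, 155.0, 357.0, 195.0]), (np.float64(0.19), [310.0, 230.0, 390.0, 256.0])]
top wrench [(np.float64(0.81), [207.0, 245.0, 282.0, 258.0])]
top socket [(np.float64(0.64), [279.0, 205.0, 284.0, 218.0]), (np.float64(0.42), [288.0, 179.0, 339.0, 223.0]), (np.float64(0.34), [266.0, 153.0, 360.0, 198.0])]
top brush [(np.float64(0.84), [310.0, 230.0, 388.0, 257.0])]
top lock_tab [(np.float64(0.82), [292.3, 159.7])]
top lock_tongue [(np.fl
[... 1629 characters left out ...]
.9, 219.7])]
{'clock': 1.4, 'qpos': array([57.69137149, 27.33061707,  1.28368263, 89.11685664, -0.65729516,
       63.55842062, -4.76095983]), 'qd': array([-0.03852101, -0.06710445, -0.00136971,  0.00932106,  0.00328767,
        0.00429404, -0.08831776]), 'effort': array([-3.84983991e-05, -5.82716560e+01,  1.53314274e+00, -2.72929502e+01,
       -5.43921778e-02,  1.00905707e-02,  4.17334059e-05]), 'tool_pos': array([ 297.12486048, -606.1128895 ,  302.66516772]), 'ee_rot': array([1.79998461e+02, 6.65859384e-04, 2.61145619e+01]), 'force': array([-0.49041827, -0.50431119,  0.2103791 ]), 'moment': array([-0.00482643, -0.03506146,  0.01458774]), 'grip_force': 0.0, 'grip_width': 1.000590497673834}
```

```bash
python3 - <<'E'
import cv2
a=cv2.imread("pics/top0.png");b=cv2.imread("pics/side0.png")
cv2.imwrite("pics/topc.png",cv2.resize(a[90:350,60:510],None,fx=1.77,fy=1.77,interpolation=cv2.INTER_CUBIC))
cv2.imwrite("pics/sidec.png",cv2.resize(b[100:410,130:410],None,fx=1.9,fy=1.9,interpolation=cv2.INTER_CUBIC))
E
```

```text
(no output)
```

View pics/topc.png

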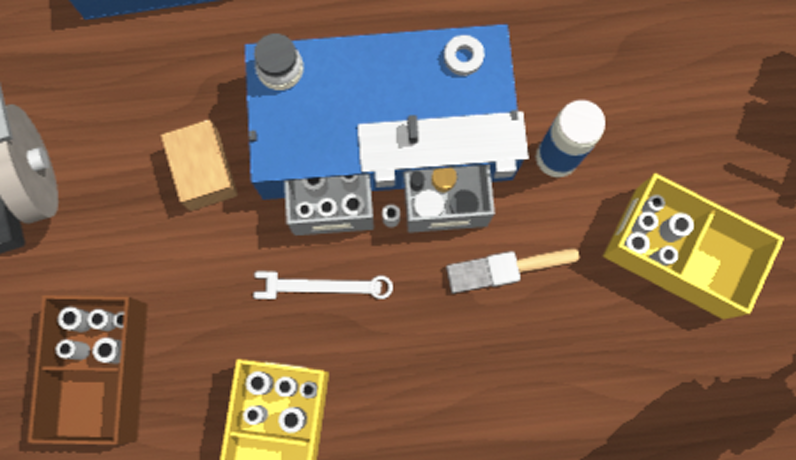

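View pics/sidec.png

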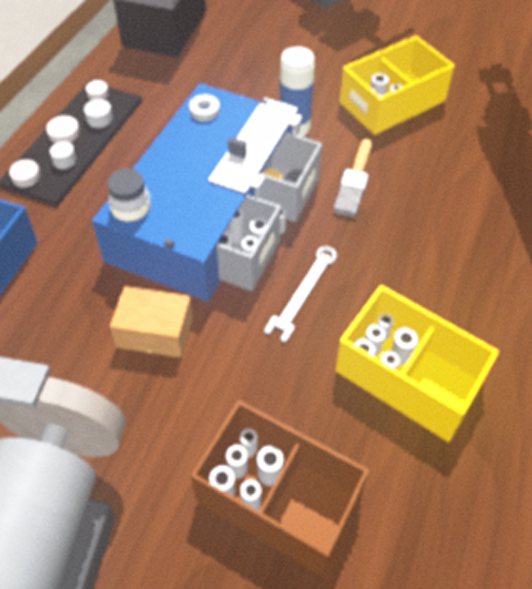

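Pictures: blue rack at top px (200–358, 109–204). The two grey drawers standing out of it are at (218–269, 189–224) for left and (288–339, 181–223) for right. The yellow and brown boxes, around (116,300), (215,334) and (441,231), are look-alikes lying on the bench. The white slide has its dark tab at about (292,160), and the socket is between the drawers at (281,212). Only the grey pair sits in the rack's bays. Next I fit the poses from depth.

```bash
python3 - <<'E'
from h import *
for n in("top","side"):
    z=np.load(f"{n}0.npz"); P=cloud(n,z["d"]); im=z["im"].astype(int)
    hsv=cv2.cvtColor(z["im"],cv2.COLOR_RGB2HSV)
    blue=(hsv[...,0]>95)&(hsv[...,0]<125)&(hsv[...,1]>120)
    m=blue&(abs(P[...,2]-105)<6)
    k,lab,st,_=cv2.connectedComponentsWithStats(m.astype(np.uint8))
    m=lab==1+np.argmax(st[1:,4])
    q=P[m]; print(n,"blue top z",np.median(q[:,2]),len(q))
    rc=cv2.minAreaRect(q[:,:2].astype(np.float32)); print(" rect",rc, cv2.boxPoints(rc).round(1).tolist())
    # drawers
    for nm,t in(("L","drawer_left"),("R","drawer_right")):
        x0,y0,x1,y1=dict(topL=(218,186,270,226),topR=(288,181,340,224),sideL=(240,200,282,255),sideR=(262,165,302,216))[n+nm]
        sub=P[y0:y1,x0:x1]; c=z["im"][y0:y1,x0:x1].astype(int)
        rim=sub[(abs(sub[...,2]-94)<5)]
        lo=sub[(sub[...,2]>20)&(sub[...,2]<85)]
        print(nm,"rim n",len(rim),"xmin pct",np.percentile(rim[:,0],[0,2,10]).round(1),"y",np.percentile(rim[:,1],[1,99]).round(1))
    w=(hsv[...,1]<50)&(abs(P[...,2]-111)<4)&(P[...,0]>500); q=P[w&(abs(P[...,1])<400)]
    if len(q): print("plate",len(q),cv2.boxPoints(cv2.minAreaRect(q[:,:2].astype(np.float32))).round(1).tolist())
    px={"top":(292.3,159.7),"side":(254,173.8)}[n]; print("tab",onz(n,px,141).round(1))
    px={"top":(346.9,190.8),"side":(285.4,171)}[n]; print("tongue",onz(n,px,75).round(1))
    px={"top":(280.8,213.1),"side":(272.9,219.7)}[n]; print("socket",onz(n,px,0).round(1))
    b=(P[...,2]>141-8)&(P[...,2]<148)&(P[...,0]>450)
    t=P[b]; tt=t[(abs(t[:,1]-onz(n,{"top":(292.3,159.7),"side":(254,173.8)}[n],141)[1])<40)]; print("tabpts",len(tt),np.median(tt,0).round(1) if len(tt) else "")
E
```

```text
top blue top z 105.32037121006692 7952
 rect ((687.9193115234375, 67.86825561523438), (351.76580810546875, 191.61212158203125), 89.05773162841797) [[589.2000122070312, -106.4000015258789], [780.7999877929688, -109.5999984741211], [786.5999755859375, 242.1999969482422], [595.0, 245.3000030517578]]
L rim n 184 xmin pct [536.7 537.3 538.8] y [ 94.5 207.4]
R rim n 205 xmin pct [524.4 525.1 526.4] y [-63.1  47.9]
plate 2623 [[448.79998779296875, 118.5], [803.2000122070312, -473.20001220703125], [1061.5999755859375, -318.3999938964844], [707.2999877929688, 273.20001220703125]]
tab [641.9  34.1 141. ]
tongue [573.4 -88.3  75. ]
socket [551.4  69.5   0. ]
tabpts 76 [635.7  32.3 141.3]
side blue top z 103.73282312974766 3374
 rect ((687.4735107421875, 69.54509735107422), (355.209716796875, 190.21530151367188), 88.55656433105469) [[587.9000244140625, -105.5999984741211], [778.0999755859375, -110.4000015258789], [787.0, 244.6999969482422], [596.9000244140625, 249.5]]
L rim n 146 xmin pct [537.8 538.3 540.1] y [ 85.5 229.1]
R rim n 177 xmin pct [525.3 526.3 528.3] y [-74.9 122.9]
plate 1189 [[470.70001220703125, -247.1999969482422], [1774.5999755859375, -670.0], [1941.0, -156.8000030517578], [637.0, 265.8999938964844]]
tab [639.9  34.9 141. ]
tongue [578.6 -78.9  75. ]
socket [560.7  73.    0. ]
tabpts 38 [637.7  38.2 138.2]
```

Fit: rack centre is about (688, 68.5) and yaw about -1.1°, with the front face at x≈592. Drawers are about 56 and 66 mm out, and the tab is at (639, 34), which matches 47 mm behind the face. I'll push with the tool tilted 30° and two fingertips, so the hand's body stays in front of the slide.

```bash
cat >> h.py <<'E'
C=np.array([688.,68.5]); YAW=-1.1
c_,s_=np.cos(np.radians(YAW)),np.sin(np.radians(YAW)); RM=np.array([[c_,-s_],[s_,c_]])
def W(x,y,z): return [*(C+RM@[x,y]),z]
TILT=30; O=[180,-TILT,YAW]
def tcp_for(face,y,z):   # TCP so that the fingertips' leading corner is at rack x=face, height z
    t=np.radians(TILT); return W(face-80*np.sin(t)-10*np.cos(t), y, z+80*np.cos(t)-10*np.sin(t))
def force(): return np.array(readout.state()["force"])
def push(pts, axis, limit, speed, f0):
    """steps along pts until the reaction against axis passes limit"""
    log=[]
    for i,p in enumerate(pts):
        r.servo_line(p,max_speed=speed); f=-(force()-f0)@axis; log.append(round(float(f),1))
        if f>limit: break
    return i,log
E
python3 - <<'E'
from h import *
for y in(78,-78):
    for f in(-190,-95): print(y,f,np.round(tcp_for(f,y,50)),solver.solve_ik(tcp_for(f,y,50),O))
fingers.move_gripper(0.4)
p=tcp_for(-185,78,50)
r.move_to([p[0],p[1],260],O); print(readout.state()["clock"])
r.servo_line(p); f0=force(); print(f0,readout.state()["clock"])
X=np.array([*RM[:,0],0])
xs=list(np.arange(-175,-105,10))+list(np.arange(-104,-88,2))
i,l=push([tcp_for(x,78,50) for x in xs],X,14,70,f0)
print(xs[i],l,readout.state()["tool_pos"],force(),readout.state()["clock"])
r.servo_line(tcp_for(-200,78,50)); print(readout.state()["clock"])
E
```

```text
78 -190 [451. 151. 114.] [-26.23788626  23.05006834 -10.44876328 139.11348543 107.8928611
  22.32094511 129.49021089]
78 -95 [546. 149. 114.] [-28.52874194  27.43769437   0.71066125 128.82951867 102.16926835
  14.05742762 141.67349001]
-78 -190 [448.  -5. 114.] None
-78 -95 [543.  -7. 114.] [  0.93080078  26.0787205  -10.42458959 131.9451671  130.66859047
  11.52920626 132.74342453]
5.0917Traceback (most recent call last):
  File "<stdin>", line 7, in <module>
plant.MotionError: the arm cannot follow that straight line within its joint ranges
```

```bash
sed -i 's/^TILT=30/TILT=12/' h.py; python3 - <<'E'
from h import *
s=readout.state(); print(s["qpos"],s["tool_pos"],s["ee_rot"],s["grip_width"])
for y in(78,-78):
    for f in(-185,-90): print(y,f,np.round(tcp_for(f,y,50)),np.round(solver.solve_ik(tcp_for(f,y,50),O) if solver.solve_ik(tcp_for(f,y,50),O) is not None else 0,1))
p=tcp_for(-185,78,50); print(solver.solve_ik([p[0],p[1],260],O))
E
```

```text
[ -82.96060912    2.77202096   51.08917266  135.7382127    40.34356754
   21.77208604 -158.63935436] [456.24503196 150.57240431 260.18414124] [-179.9996288   -30.01724071   -1.15601369] 0.3991319218846464
78 -185 [478. 151. 126.] [ -44.9   24.3   20.9  128.3   -9.3   18.4 -109. ]
78 -90 [573. 149. 126.] [ -33.    29.6   13.1  116.2   -4.3   23.8 -109.5]
-78 -185 [475.  -5. 126.] [-14.2  21.2   7.4 131.2  -3.2  15.9 -95.7]
-78 -90 [570.  -7. 126.] [-11.1  27.5   6.  119.   -3.5  21.8 -94. ]
[ -68.61793936   11.92667622   47.21708764  123.73136102   -6.42017695
   37.22906934 -109.22247083]
```

```bash
cat > push1.py <<'E'
from h import *
import sys
y=float(sys.argv[1]); start=float(sys.argv[2])
X=np.array([*RM[:,0],0])
p=tcp_for(start,y,50)
r.move_to([p[0],p[1],220],O); print(readout.state()["clock"],readout.state()["qpos"].round(1))
r.servo_line(p,max_speed=100); f0=force(); print(f0,readout.state()["clock"])
xs=list(np.arange(start+10,-105,15))+list(np.arange(-103,-88,2))
i,l=push([tcp_for(x,y,50) for x in xs],X,14,60,f0)
print(xs[i],l,readout.state()["tool_pos"],tcp_for(xs[i],y,50),force(),readout.state()["clock"])
E
python3 push1.py 78 -180
```

```text
5.975 [ -61.4   16.2   40.3  125.1  -10.3   31.8 -106. ]
[ 0.60651464 -0.76700047  0.48118329] 7.0667
-91 [1.3, -0.2, 0.7, 1.6, 0.4, 0.4, 1.9, 1.2, 1.9, 6.5, 11.0, 16.5] [567.86710063 148.83936682 124.94174234] [np.float64(572.1046272871588), np.float64(148.73968194279053), np.float64(126.17269115052686)] [-15.89310609   0.71548878  11.9455773 ] 10.75
```

```bash
python3 - <<'E'
from h import *
r.servo_line(tcp_for(-150,78,50)); p=tcp_for(-185,78,170); r.servo_line(p)
E
python3 push1.py -78 -185; python3 - <<'E'
from h import *
r.servo_line(tcp_for(-150,-78,50)); r.servo_line(tcp_for(-170,-78,190))
for n in("top","side"):
    im,d=read_camera(n); cv2.imwrite(f"pics/{n}1.png",cv2.cvtColor(im,cv2.COLOR_RGB2BGR)); np.savez(f"{n}1",im=im,d=d)
    t=finder.tip_of("lock_tab",n); print(n,[(x["score"],onz(n,x["pixel"],141).round(1)) for x in t])
print(readout.state()["clock"])
a=cv2.imread("pics/top1.png")[100:270,170:400];b=cv2.imread("pics/side1.png")[130:300,160:330]
cv2.imwrite("pics/c1.png",np.hstack([cv2.resize(a,(460,340),interpolation=2),cv2.resize(b,(340,340),interpolation=2)]))
E
```

```text
12.95 [-44.5  12.6  41.9 129.2 -14.6  30.2 -83.4]
[-0.26367154 -0.15374483  0.13826469] 14.0417
-91 [-0.1, -1.0, -0.3, -0.6, 0.7, -0.8, -0.1, 1.8, 3.2, 8.4, 12.9, 18.0] [564.0090595   -7.16284098 124.57370405] [np.float64(569.1098262728073), np.float64(-7.231569148185983), np.float64(126.17269115052686)] [-18.28088723   0.68819445  12.23583038] 17.8083
top [(0.97, array([636.8,  32.6, 141. ]))]
side [(0.77, array([642.1,  48.5, 141. ]))]
19.6417
```

View pics/c1.png

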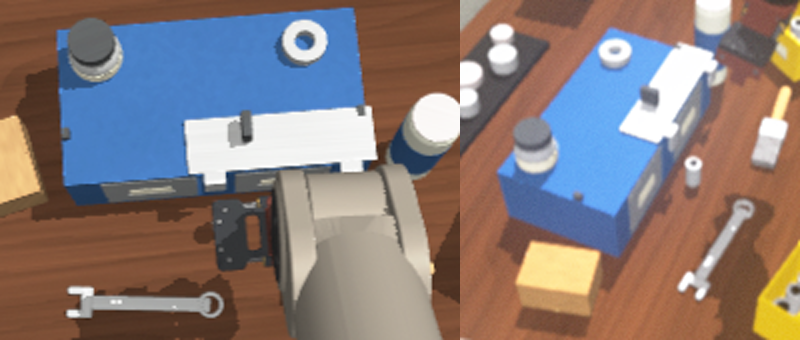

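Both drawers now look flush in both views: left front at about (245,193) and right at about (300,190) in the top picture. The socket, wrench and brush are undisturbed, and the tab is at about (293,162). Next is the slide.

```bash
python3 - <<'E'
from h import *
O2=[180,0,YAW]; x=-48; z=202
fingers.move_gripper(0.0)
r.move_to(W(x,-78,290),O2); print(readout.state()["clock"],readout.state()["grip_width"])
r.servo_line(W(x,-78,z),max_speed=100); f0=force(); print(f0)
Y=np.array([*RM[:,1],0])
ys=list(np.arange(-68,-10,6))+list(np.arange(-10,20,2))
i,l=push([W(x,y,z) for y in ys],Y,14,40,f0)
s=readout.state(); print(ys[i],l,s["tool_pos"],W(x,ys[i],z),s["force"],s["clock"])
n="top"; im,d=read_camera(n); t=finder.tip_of("lock_tab",n); print([(q["score"],onz(n,q["pixel"],141).round(1)) for q in t])
E
```

```text
20.9333 0.006289968091052395
[0.06182819 0.62371761 0.62887181]
0 [1.6, 0.9, 0.3, 0.4, 0.9, 0.3, 0.7, 1.1, 0.6, 0.2, 0.8, 1.5, 3.1, 7.6, 11.4, 14.1] [639.8230428   63.58748838 202.09943659] [np.float64(640.008845818161), np.float64(69.42147723518511), 202] [  0.12620473 -13.49408476  -0.96651085] 26.5667
[(0.31, array([448. , -64.5, 141. ]))]
```

```bash
python3 - <<'E'
from h import *
z=202; x=-48
r.servo_line(W(x,-25,z),max_speed=100); r.servo_line(W(x,-30,300),max_speed=200)
r.move_to(W(-250,-250,330),[180,0,YAW])
print(readout.state()["clock"])
for n in("top","side"):
    im,d=read_camera(n); cv2.imwrite(f"pics/{n}2.png",cv2.cvtColor(im,cv2.COLOR_RGB2BGR)); np.savez(f"{n}2",im=im,d=d)
    for t in("lock_tab","lock_tongue"):
        print(n,t,[(round(q["score"],2),(RM.T@(onz(n,q["pixel"],141 if t=="lock_tab" else 75)[:2]-C)).round(1)) for q in finder.tip_of(t,n)])
    P=cloud(n,d); q=P[(P[...,2]>133)&(P[...,2]<150)]; q=(q[:,:2]-C)@RM; q=q[(abs(q[:,0]+48)<25)&(abs(q[:,1])<120)]; print("tab cloud",len(q),np.median(q,0).round(1) if len(q) else "")
a=cv2.imread("pics/top2.png")[100:270,170:400];b=cv2.imread("pics/side2.png")[130:300,160:330]
cv2.imwrite("pics/c2.png",np.hstack([cv2.resize(a,(460,340),interpolation=2),cv2.resize(b,(340,340),interpolation=2)]))
E
```

```text
28.8583
top lock_tab [(0.93, array([-44.8,  15.1]))]
top lock_tongue [(0.96, array([-106.5, -111.1]))]
tab cloud 70 [-49.3   9.2]
side lock_tab [(0.96, array([-52. ,  16.1])), (0.33, array([-60.7, 107. ])), (0.25, array([ 43.1, 151.5]))]
side lock_tongue [(0.9, array([-110.9, -100.9]))]
tab cloud 42 [-48.9  13.9]
```

View pics/c2.png

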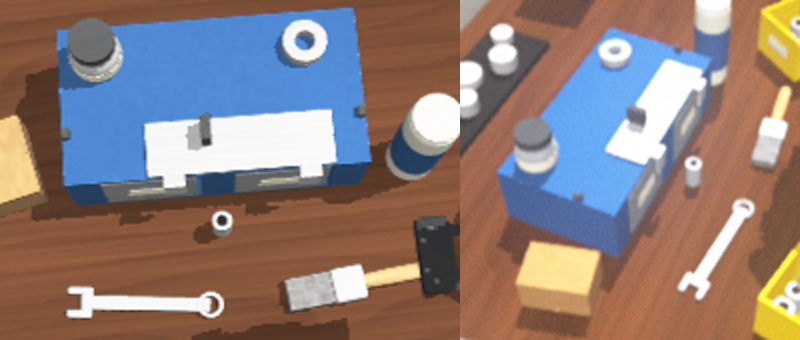

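```bash
python3 - <<'E'
from h import *
for n in("top","side"):
    P=cloud(n,np.load(f"{n}2.npz")["d"]).reshape(-1,3); q=np.c_[(P[:,:2]-C)@RM,P[:,2]]
    q=q[(q[:,2]>25)&(q[:,2]<70)&(q[:,0]<-80)&(q[:,0]>-125)]
    for nm,a,b in(("Rpost",-170,-140),("R-",-128,-90),("R+",-70,-28),("mid",-16,16),("L-",28,50),("L",75,90),("L+",95,128),("Lpost",140,170)):
        k=q[(q[:,1]>a)&(q[:,1]<b)]; print(n,nm,len(k),np.median(k[:,0]).round(1) if len(k) else "")
E
```

```text
top Rpost 57 -96.1
top R- 20 -96.4
top R+ 78 -96.4
top mid 59 -95.4
top L- 18 -94.9
top L 27 -96.0
top L+ 60 -95.5
top Lpost 54 -94.4
side Rpost 23 -95.6
side R- 25 -95.6
side R+ 48 -95.7
side mid 36 -94.6
side L- 15 -94.8
side L 21 -95.3
side L+ 54 -94.8
side Lpost 45 -93.8
```

The picture shows the slide across, with both tongues in front of the shut drawers. The drawer fronts are within 1 mm of the posts, the slide travelled about 48 mm to a hard stop, and nothing else moved. Handing in.

```bash
python3 -c "
from h import *
print(workorder.job_done(), readout.state()['clock'])"
```

```text
the job is handed in; nothing more can be done
the job is handed in; nothing more can be done
```

Both drawers are pushed home flush with the rack (fronts within about 1 mm of the posts), the locking slide is across at its stop with its tongues in front of them, and the job was handed in at about 29 s with nothing else seen to move.

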